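# Raise the fume cabinet sash to its height mark

### The job

Ease the sliding window of the small fume cabinet up by pushing with your fingertips from beneath the lip along its lower edge, until the lip is level with the pointer on the right-hand post (right as one faces the cabinet), then take your hand away; the sash stays where it is left. Only push beneath the lip: do not pinch it, and keep your fingers off the clear pane and the sloping rail above the lip. Do not let the sash fly up, and leave the bottles, the flask and the beaker standing where they are.

Things in the scene. Friction and masses are not known exactly. Their poses are not given: they have to be found in the camera images.
- sash (a joint): vertical slide of the sash (the sliding window), m: 0 fully down, with the middle of the lip 100 mm above the bench, growing upward to the stop at 0.20. Counterweights balance it: it takes 2.5 to 5.5 N plus slight damping to move and stays where it is left. It starts between 0 and 0.03
- lip_edge (a point): mid-length of the axis of the level round bar (sash_c1), 12 mm thick, 276 mm long, that is the lip's front edge; underside 6 mm lower. A flat 6 mm flange (sash_c2) runs from it 34 mm back to the sash's lower rail (sash_c0); push these from beneath, where the air is free down to the bench and the cabinet's 6 mm base tray. Axes as the cabinet's
- mark_tip (a point): tip of the pointer: a small steel cone on a dark clamp with a thumbscrew on the front of the cabinet's right post, pointing at the right end of the lip. It shows the height at which the middle of the lip's edge (lip_edge) must stop, 65 to 175 mm above its start. Axes as the cabinet's
- pane_centre (a point): centre of the clear pane (sash_c3), 306 x 140 mm, with a 10 mm thick aluminium frame (sash_c4 to c6); 34 mm behind and 70 mm above lip_edge, moves with the sash. A sloping aluminium rail (sash_c7) rises from the lip's front edge back to the pane within 38 mm of height. Pane, frame and sloping rail are not to be touched by the fingers
- cabinet: small white fume cabinet, 376 mm wide, 420 mm high at its posts, 114 mm deep, fixed on the bench, turned so that its front looks back towards the robot and to the robot's left; origin on the bench under the middle of the pane's plane; x into the cabinet, y to its left, z up. Its two guide posts stand at the ends of the pane and reach 14 mm in front of it
- conical_flask: glass conical flask, 65 mm wide, 103 mm high, standing inside the cabinet behind the sash; origin at the centre of its underside; leave alone
- sample_6: white bottle with a green cap, 34 mm wide, 68 mm high, standing inside the cabinet behind the sash; origin at the centre of its underside; leave alone
- sample_4: white sample bottle with a red cap, 42 mm wide, 85 mm high, standing on the bench beside the cabinet's left wall; origin at the centre of its underside; leave alone
- beaker_100: small glass beaker, 61 mm wide, 70 mm high, standing on the bench in front of the cabinet's left post; origin at the centre of its underside; leave alone

How it is judged:
On the way:
1. the sash is being pushed up with the fingers under the lip, 8 to 50 mm below the pointer (z of lip_edge in the frame of mark_tip between -0.05 and -0.008 m and (contact force between the fingers and sash_c0 above 0.5 N or contact force between the fingers and sash_c1 above 0.5 N or contact force between the fingers and sash_c2 above 0.5 N)), for 0.05 s.
At the end, for the whole second after the job is handed in: The middle of the lip's front edge stands within 9 mm of the height of the pointer's tip, the sash is at rest, and the bottles, flask and beaker stand upright within 15 mm of where they were (z of lip_edge in the frame of mark_tip between -0.009 and 0.009 m and velocity of joint sash between -0.005 and 0.005 m/s and distance of each of conical_flask, sample_6, sample_4, beaker_100 from where it was at the start of the episode below 0.015 m and angle between each of conical_flask, sample_6, sample_4, beaker_100's own z axis and vertical below 0.2 rad); the robot touches nothing.
It fails at once if the fingers press on the pane or the sloping rail (over 2 N) (contact force between the fingers and sash_c3 above 2 N or contact force between the fingers and sash_c4 above 2 N or contact force between the fingers and sash_c5 above 2 N or contact force between the fingers and sash_c6 above 2 N or contact force between the fingers and sash_c7 above 2 N).
It fails at once if the sash flies up (faster than 0.3 m/s) (velocity of joint sash above 0.3 m/s).
It fails at once if the lip is forced (over 40 N) (contact force between the fingers and sash_c0 above 40 N or contact force between the fingers and sash_c1 above 40 N or contact force between the fingers and sash_c2 above 40 N).
It fails at once if a bottle, the flask or the beaker is moved over 15 mm, lifted or tipped (distance of any of conical_flask, sample_6, sample_4, beaker_100 from where it was at the start of the episode above 0.015 m or angle between any of conical_flask, sample_6, sample_4, beaker_100's own z axis and vertical above 0.2 rad).
It also fails if it takes over 54 s, if anything falls off the work surface, if the arm or the gripper's body presses on something with over 40 N, if the wrist force passes 120 N, or if a joint passes its speed limit or range.

### The arm

A 7-joint arm with a two-finger parallel gripper is mounted at the origin on a cart in front of the work surface, level with it; the furniture and walls round the work are solid. World frame = base frame: x ahead of the robot, y to its left, z up, the work surface at z = 0. Lengths are in m, angles in rad, forces in N, time in s.
With the tool pointing down it reaches from about 0.4 to 0.85 m from the base axis. Payload 4.5 kg.
Tool frame: the origin (TCP) lies midway between the tips of the shut fingers; the grasp point (between the pads) lies 19 mm behind it; z points along the fingers, y is the line along which they close (so a half turn about z gives the same grasp; the last joint's range is limited). The gripper opens to 88 mm and grips with 3 to 60 N. Pads are 18 mm wide; open, the fingers measure 123 mm over their backs; the gripper's body (75 mm by 187 mm) begins 45 mm behind the grasp point.
Start: joints at [-1.265, 0.689, -0.195, 1.565, 0.157, 0.902, -0.215], TCP at [0.168, 0.602, 0.239] pointing down, gripper open.
Joint ranges: [-3.01, 3.01], [-0.46, 2.08], [-1.47, 1.51], [0.13, 2.56], [-1, 4.14], [0.04, 2.09], [-2.66, 2.66]. Speed limits (rad/s): [2.57, 2.57, 3.14, 3.14, 3.14, 3.14, 3.14].

### API

Orientations are given as a unit quaternion [x, y, z, w].
In Python, from plant import r gives the robot as it stands. The module is installed in compiled form; this text tells all that it offers.
- The arm moves only by the tool step_arm, never from a script. Its argument "series" is a list of rows, each a list of 7 numbers: the shift along the world's x, y, z in mm, then the turn, a rotation vector about the world's x, y, z in rad, then the closure, from 0 (fully open) to 1 (shut). A call has 1 to 20 rows; each row shifts and turns the commanded pose from where the row before left it; what a row does not reach is not made up. A row lasts 1/10 s, in which the tool goes at most 50 mm and 8.59 degrees, less where a joint would pass 70% of its speed; a pose out of reach is approached as far as the arm can. A call is refused whole if a number of a shift passes 50 or a number of a turn 0.15, either way. A call with a gripper value outside its range is refused whole. The fingers move at their own pace and stop on an object; "force" is the grip in N (left out, the last holds). Time passes only in rows, so rows that do not move let the fingers close. It gives the time, the measured TCP pose, the force, the opening and the grip force at its end, in the units of the state.
- r.get_state(): the state, without advancing time (a new reading comes with each control period).
- r.snapshot(name): name is "scene" or "top"; returns (picture, depth): 384x512x3 uint8, blue, green, red; 384x512 float32, m along the optical axis (not along the pixel's ray), 0 where there is no reading.
- r.get_calibration(name): a dict with "intrinsics" (3x3 intrinsics, pixels), "dist_coeffs" ([k1, k2, p1, p2, k3] as OpenCV has them; the pictures are not rectified), "pose" (4x4, takes a point from camera to world coordinates). Camera axes: x right, y up, looking along -z (the intrinsics and any distortion apply to the point x, -y, -z); pixel columns grow to the right and rows downward; lengths in m; the calibration is good to about 2 mm. A picture is of the moment at which its call begins. get_calibration takes no time and is no camera call.
- r.finish_job(): hands the job in; it is judged then, once.
The state is a dict: "clock": time; "q": joint angles; "qd": joint speeds; "joint_torque": joint torques, N m; "tool_pos": TCP position; "eef_rot": TCP orientation; "contact_force": force on the tool from outside, world axes, zero at the start; "moment": the same for the moment, N m; "opening": opening from 0.0 (shut) to 1.0 (fully open); "finger_force": force on a finger pad.
Only numpy, scipy, OpenCV 4.12 (cv2) and the standard library are available. Lean on these libraries where they do the work, as an engineer would, in place of code of your own. Each camera call takes 0.05 s, during which the arm holds its last target. There are 200 camera calls.

## Working session

There is one attempt and no reset: what is moved stays moved. The work goes in short steps, Python scripts to look and compute and a tool call to move; the robot and the scene stay as the last step left them, time stands still between calls to the robot, and variables do not carry over. Pictures are saved under pics/ and viewed, at most 10 in all, crops included, and the job is handed in when it is done.

Besides the shell and the picture viewer there is one more tool, called by a JSON object that holds its "method" and its "body". step_arm: Moves the arm, as the interface text tells. Its arguments: {"type":"object","properties":{"series":{"type":"array"},"force":{"type":"number"}},"required":["series"]}

```bash
mkdir -p pics; cat > h.py <<'E'
import numpy as np, cv2
from plant import r
def snap(n):
    p,d=r.snapshot(n); c=r.get_calibration(n); return p,d,c
def pts(uv,z,c):
    uv=np.asarray(uv,float).reshape(-1,1,2)
    n=cv2.undistortPoints(uv,np.array(c["intrinsics"]),np.array(c["dist_coeffs"])).reshape(-1,2)
    z=np.asarray(z,float).reshape(-1)
    P=np.c_[n[:,0]*z,-n[:,1]*z,-z]; T=np.array(c["pose"])
    return P@T[:3,:3].T+T[:3,3]
def proj(X,c):
    T=np.linalg.inv(np.array(c["pose"])); P=np.atleast_2d(X)@T[:3,:3].T+T[:3,3]
    P=P*[1,-1,-1]
    return cv2.projectPoints(P,np.zeros(3),np.zeros(3),np.array(c["intrinsics"]),np.array(c["dist_coeffs"]))[0].reshape(-1,2)
E
python3 - <<'E'
from h import *
for n in("scene","top"):
    p,d,c=snap(n); cv2.imwrite(f"pics/{n}0.png",cv2.resize(p,(800,600),interpolation=cv2.INTER_CUBIC)); np.savez(f"{n}0.npz",p=p,d=d)
    print(n,np.round(c["pose"],3),c["intrinsics"])
s=r.get_state();print(s)
E
```

```text
scene [[ 0.062 -0.59   0.805  1.217]
 [ 0.998  0.031 -0.055  0.214]
 [ 0.008  0.807  0.591  0.699]
 [ 0.     0.     0.     1.   ]] [[371.86660594   0.         258.16644221]
 [  0.         371.86660594 195.78612801]
 [  0.           0.           1.        ]]
top [[ 0.323  0.74  -0.59  -0.008]
 [-0.946  0.256 -0.198  0.061]
 [ 0.004  0.623  0.783  0.874]
 [ 0.     0.     0.     1.   ]] [[407.35340104   0.         260.33072888]
 [  0.         407.35340104 192.24082075]
 [  0.           0.           1.        ]]
{'clock': 0.1, 'q': array([-1.26521583,  0.68989064, -0.19450551,  1.56621456,  0.15732559,
        0.90251145, -0.21511844]), 'qd': array([ 0.00014021, -0.00200914,  0.0001079 , -0.00280382, -0.00065891,
       -0.00140351,  0.00043744]), 'joint_torque': array([-2.82884255e-03, -5.28502893e+01, -1.27136350e+00, -1.53837490e+01,
       -5.25905890e-02,  1.99429705e-03,  4.08607445e-05]), 'tool_pos': array([0.16768606, 0.6015066 , 0.23800257]), 'eef_rot': array([ 1.35442950e-01,  9.90784811e-01, -8.15099497e-04, -3.58411438e-05]), 'contact_force': array([-0.34180395,  0.69990218, -0.41103143]), 'moment': array([ 0.00947323, -0.03015426,  0.03114138]), 'finger_force': 0.0, 'opening': 1.0050517983194738}
```

View pics/scene0.png

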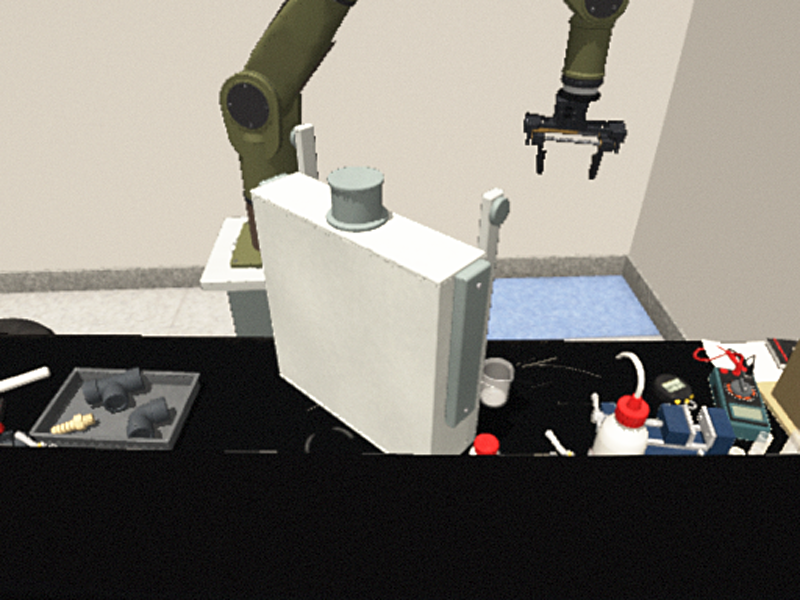

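View pics/top0.png

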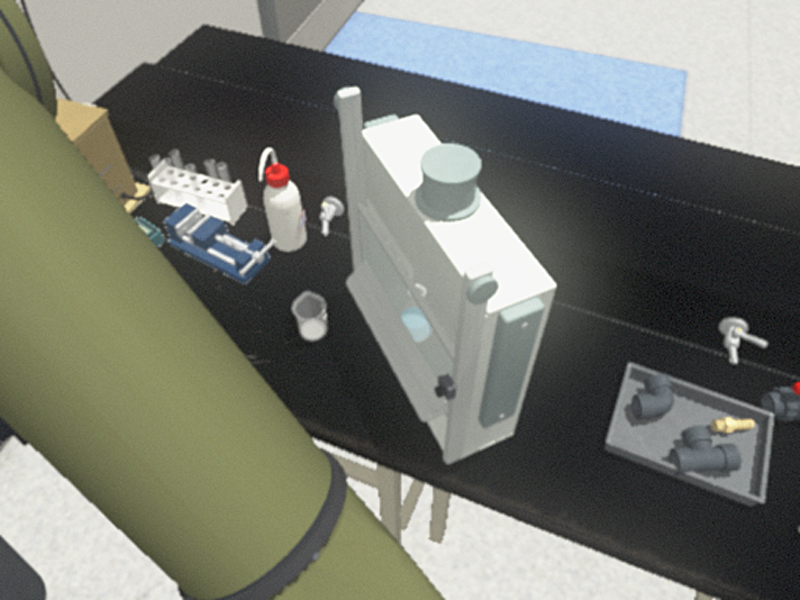

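The scene view shows only the cabinet's back. The top view shows the front from above: left post top (348,92), right post top about (475,272), dark clamp (445,385), beaker (312,315). I'll enlarge the front.

```bash
python3 - <<'E'
from h import *
f=np.load("top0.npz");p,d=f["p"],f["d"];c=r.get_calibration("top")
cv2.imwrite("pics/c1.png",cv2.resize(p[145:305,215:365],None,fx=3.7,fy=3.7,interpolation=cv2.INTER_CUBIC))
# world coords map
v,u=np.mgrid[0:384,0:512]
W=pts(np.c_[u.ravel(),v.ravel()],d.ravel(),c).reshape(384,512,3);np.save("W.npy",W)
for (a,b) in [(348,92),(348,98),(470,285),(450,455),(352,285),(445,385),(440,380),(450,395),(312,320),(400,300),(380,260),(540,290),(365,125),(420,120)]:
    x,y=int(a/1.5625),int(b/1.5625); print(a,b,d[y,x].round(3),W[y,x].round(3))
E
```

```text
348 92 0.786 [0.624 0.354 0.42 ]
348 98 0.784 [0.617 0.351 0.417]
470 285 0.609 [0.382 0.13  0.407]
450 455 0.902 [0.382 0.126 0.032]
352 285 0.998 [0.571 0.347 0.109]
445 385 0.751 [0.376 0.143 0.224]
440 380 0.763 [0.384 0.151 0.218]
450 395 0.754 [0.372 0.134 0.215]
312 320 1.007 [0.515 0.397 0.067]
400 300 0.894 [0.517 0.248 0.174]
380 260 0.918 [0.565 0.295 0.192]
540 290 0.678 [0.446 0.065 0.352]
365 125 0.86 [0.656 0.347 0.349]
420 120 0.866 [0.691 0.281 0.351]
```

View pics/c1.png

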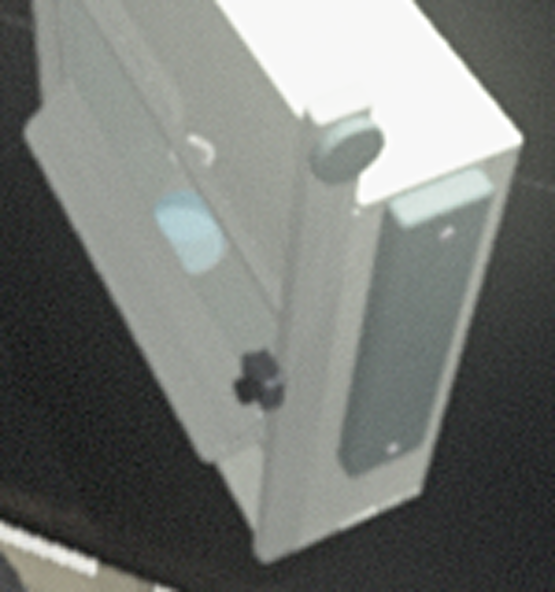

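```bash
python3 - <<'E'
from h import *
W=np.load("W.npy");P=W.reshape(-1,3)
ok=(P[:,0]>.3)&(P[:,0]<.85)&(P[:,1]>-.1)&(P[:,1]<.45)
T=P[ok&(abs(P[:,2]-.350)<.006)]
R=cv2.minAreaRect((T[:,:2]*1000).astype(np.float32));print(len(T),R,cv2.boxPoints(R))
# yaw by plane fit of right wall
v,u=np.mgrid[0:384,0:512]
cu=(u-215)*3.7;cv=(v-145)*3.7
def plane(m):
    Q=W[m];c=np.median(Q,0)
    for _ in range(4):
        n=np.linalg.svd(Q-c,full_matrices=False)[2][2];e=(Q-c)@n;Q=Q[abs(e)<2.5*np.std(e)+1e-4];c=Q.mean(0)
    return n,c,np.std(e),len(Q)
w=cv2.fillPoly(np.zeros((384,512),np.uint8),[np.array([[215+a/3.7,145+b/3.7] for a,b in [(365,215),(385,212),(345,460),(410,470),(400,485),(290,535),(300,480)]]).astype(np.int32)],1)>0
print("wall",plane(w))
ps=cv2.fillPoly(np.zeros((384,512),np.uint8),[np.array([[215+a/3.7,145+b/3.7] for a,b in [(312,190),(340,190),(300,470),(285,480)]]).astype(np.int32)],1)>0
print("post",plane(ps))
for n,m in(("postL",P[ok&(P[:,2]>.38)&(P[:,1]>.3)]),("postR",P[ok&(P[:,2]>.38)&(P[:,1]<.2)])):
    print(n,len(m),m.mean(0),m.min(0),m.max(0),np.percentile(m[:,2],90))
E
```

```text
4740 ((539.5071411132812, 207.34490966796875), (376.36627197265625, 114.59918975830078), 44.50244903564453) [[365.1275   116.30711 ]
 [445.45465   34.572617]
 [713.8868   298.3827  ]
 [633.55963  380.1172  ]]
wall (array([-0.72280442, -0.69104384, -0.00348903]), array([0.4049156 , 0.10257873, 0.16656283]), np.float64(0.0015622346259250377), 843)
post (array([ 0.70033011,  0.71381684, -0.00180444]), array([0.38641283, 0.12190432, 0.26367435]), np.float64(0.000532753999378895), 493)
postL 331 [0.62196201 0.35270899 0.40358483] [0.61131171 0.3394978  0.38006482] [0.63870513 0.37484963 0.4223952 ] 0.41881947990985335
postR 1163 [0.47412721 0.15627622 0.40432899] [0.37175647 0.10279513 0.3801192 ] [0.58451375 0.19991113 0.42069153] 0.41721899798154943
```

```bash
cat >> h.py <<'E'
th=np.deg2rad(44.5); X=np.array([np.sin(th),-np.cos(th),0]); Y=np.array([np.cos(th),np.sin(th),0])
O=np.array([.5395,.2073,0])-.043*X
def cab(P): return np.stack([(P-O)@X,(P-O)@Y,P[...,2]],-1)
def world(C): C=np.atleast_2d(C); return O+C[:,:1]*X+C[:,1:2]*Y+C[:,2:]*[0,0,1]
E
python3 - <<'E'
from h import *
W=np.load("W.npy");C=cab(W);np.set_printoptions(precision=4,suppress=True)
print("O",O)
for name,lo,hi in(("ptsR post",(-.06,-.2,.25),(.02,-.15,.35)),("postL",(-.06,.15,.36),(.05,.2,.43))):
    m=((C>lo)&(C<hi)).all(-1);Q=C[m];print(name,len(Q),np.percentile(Q,[2,10,50,90,98],axis=0))
# sash profile: rows by y
for y0 in np.arange(-.13,.14,.03):
    m=(abs(C[...,1]-y0)<.003)&(C[...,0]>-.06)&(C[...,0]<.03)&(C[...,2]>.05)&(C[...,2]<.33)
    Q=C[m];i=np.argsort(Q[:,2]);Q=Q[i];print(round(y0,2),[tuple((q[[0,2]]*1000).round().astype(int)) for q in Q[::max(1,len(Q)//14)]])
# dark clamp
p=np.load("top0.npz")["p"];g=p.max(-1)
m=(g<90)&((C>(-.12,-.22,.05))&(C<(.02,-.1,.35))).all(-1)
v,u=np.nonzero(m);
for a,b in zip(u,v): print(a,b,g[b,a],(C[b,a]*1000).round().astype(int),end='; ')
E
```

```text
O [0.5094 0.238  0.    ]
ptsR post 673 [[-0.0142 -0.17    0.2524]
 [-0.0136 -0.1696  0.2616]
 [-0.0011 -0.1688  0.3045]
 [ 0.0156 -0.1637  0.3416]
 [ 0.019  -0.1588  0.3485]]
postL 452 [[-0.0151  0.1557  0.3613]
 [-0.0137  0.1564  0.3686]
 [-0.0028  0.1582  0.3967]
 [ 0.0098  0.1674  0.4185]
 [ 0.0127  0.176   0.4202]]
-0.13 [(np.int64(-39), np.int64(98)), (np.int64(-7), np.int64(101)), (np.int64(-4), np.int64(103)), (np.int64(-2), np.int64(105)), (np.int64(-33), np.int64(107)), (np.int64(-32), np.int64(113)), (np.int64(-23), np.int64(115)), (np.int64(-19), np.int64(120)), (np.int64(-11), np.int64(123)), (np.int64(-11), np.int64(128)), (np.int64(-2), np.int64(186)), (np.int64(-2), np.int64(200)), (np.int64(-1), np.int64(212)), (np.int64(-2), np.int64(225)), (np.int64(-5), np.int64(241)), (np.int64(-2), np.int64(242))]
-0.1 [(np.int64(-39), np.int64(99)), (np.int64(-33), np.int64(106)), (np.int64(-27), np.int64(114)), (np.int64(-19), np.int64(120)), (np.int64(-13), np.int64(127)), (np.int64(-4), np.int64(136)), (np.int64(-2), np.int64(160)), (np.int64(-2), np.int64(193)), (np.int64(-1
[... 6614 characters left out ...]
17]; 290 251 83 [ -19 -172  217]; 279 252 89 [ -36 -162  210]; 280 252 59 [ -35 -163  212]; 281 252 53 [ -35 -167  218]; 282 252 57 [ -32 -167  216]; 283 252 70 [ -31 -167  215]; 284 252 72 [ -29 -168  215]; 285 252 66 [ -27 -168  214]; 286 252 79 [ -25 -169  213]; 287 252 80 [ -24 -170  214]; 288 252 84 [ -22 -171  215]; 289 252 75 [ -20 -172  215]; 290 252 84 [ -17 -170  210]; 280 253 80 [ -35 -164  209]; 281 253 71 [ -35 -168  216]; 282 253 79 [ -33 -168  214]; 285 253 81 [ -26 -167  207]; 286 253 80 [ -26 -170  212]; 287 253 81 [ -24 -170  211]; 288 253 82 [ -21 -170  208]; 289 253 78 [ -20 -171  209]; 286 254 80 [ -25 -170  208]; 287 254 82 [ -24 -171  209]; 288 254 85 [ -22 -172  208];
```

```bash
python3 - <<'E'
from h import *
p=np.load("top0.npz")["p"];c=r.get_calibration("top");C=cab(np.load("W.npy"))
k=22;u0,v0=268,232
q=p[v0:v0+26,u0:u0+32].astype(float);q=np.clip((q-40)*1.6,0,255).astype(np.uint8)
cv2.imwrite("pics/c2.png",cv2.resize(q,None,fx=k,fy=k,interpolation=cv2.INTER_CUBIC))
for P in [(-20,-152,216),(-20,-140,216),(-20,-130,216),(-34,-140,216),(-34,-152,216)]:
    e=proj(world(np.array(P)/1000.),c)[0];print(P,e.round(1),((e-[u0,v0]+.5)*k).round())
for b in range(238,258): print(b,[tuple((C[b,a]*1000).round().astype(int).tolist()) for a in range(274,283)])
E
```

```text
(-20, -152, 216) [284.3 243.2] [369. 258.]
(-20, -140, 216) [281.3 238.3] [304. 150.]
(-20, -130, 216) [278.9 234.3] [251.  62.]
(-34, -140, 216) [274.7 241.1] [159. 210.]
(-34, -152, 216) [277.6 246. ] [223. 319.]
238 [(-6, -87, 130), (-4, -89, 133), (-3, -90, 134), (-1, -92, 136), (-2, -98, 144), (-2, -101, 148), (-3, -106, 157), (-2, -110, 161), (-2, -113, 167)]
239 [(-7, -89, 130), (-5, -91, 132), (-4, -93, 134), (-2, -94, 135), (-2, -98, 141), (-2, -101, 145), (-2, -105, 151), (-3, -111, 159), (-2, -114, 164)]
240 [(-8, -92, 132), (-7, -94, 134), (-4, -94, 132), (-3, -96, 134), (-1, -97, 135), (-2, -102, 141), (-2, -106, 148), (-21, -141, 213), (-2, -114, 159)]
241 [(-8, -92, 128), (-7, -94, 130), (-6, -96, 132), (-4, -98, 134), (-2, -99, 134), (-2, -103, 140), (-2, -106, 144), (-23, -145, 215), (-24, -150, 225)]
242 [(-10, -94, 129), (-8, -97, 131), (-7, -98, 131), (-5, -99, 132), (-4, -102, 136), (-2, -103, 136), (-2, -107, 142), (-25, -147, 217), (-25, -152, 224)]
243 [(-11, -97, 129), (-9, -98, 130), (-8, -100, 131), (-6, -102, 133), (-5, -103, 134), (-2, -103, 132), (-27, -
[... 1665 characters left out ...]
35, -168, 216), (-33, -168, 214)]
254 [(-19, -114, 116), (-18, -116, 118), (-17, -120, 123), (-15, -119, 121), (-14, -123, 125), (-13, -124, 127), (-36, -165, 209), (-36, -169, 214), (-33, -167, 210)]
255 [(-21, -118, 120), (-19, -119, 119), (-18, -121, 121), (-17, -123, 123), (-15, -125, 125), (-13, -125, 124), (-12, -127, 126), (-10, -128, 127), (-9, -130, 129)]
256 [(-22, -119, 118), (-20, -120, 117), (-19, -123, 121), (-17, -124, 122), (-16, -126, 124), (-14, -127, 124), (-12, -128, 125), (-11, -131, 128), (-10, -132, 128)]
257 [(-22, -121, 116), (-22, -124, 121), (-19, -123, 118), (-18, -127, 122), (-17, -128, 122), (-16, -130, 125), (-13, -130, 124), (-11, -131, 123), (-11, -134, 127)]
```

View pics/c2.png

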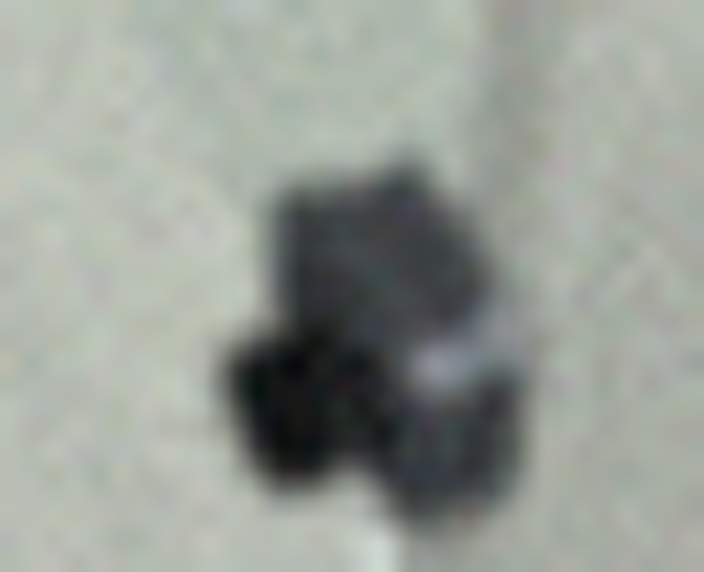

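The zoom shows the clamp (block z about 207–225 mm, thumbscrew centred about 215) with the small cone to its left at about (281,241). Depth puts its axis near z = 0.215. The lip now sits at about z = 0.101. I'll close the fingers, yaw in line with the cabinet and tilt the tool towards horizontal while moving to a staging point in front.

{"method": "step_arm", "body": {"series": [[10,-17,0,0,0,-0.131,1],[10,-17,0,0,0,-0.131,1],[10,-17,0,0,0,-0.131,1],[10,-17,0,0,0,-0.131,1],[11,-17,0,-0.093,-0.092,0,1],[11,-17,0,-0.093,-0.092,0,1],[11,-17,0,-0.093,-0.092,0,1],[0,0,0,0,0,0,1]]}}

```text
clock: 0.9
tool_pos: [0.2381, 0.4834, 0.2371]
eef_rot: [0.377, 0.905, -0.076, 0.181]
contact_force: [-0.9, -0.1, -0.3]
opening: 0.299
finger_force: 0.0
```

```bash
cat > st.py <<'E'
from h import *
from scipy.spatial.transform import Rotation as R
np.set_printoptions(precision=3,suppress=True)
s=r.get_state();M=R.from_quat(s["eef_rot"]).as_matrix()
print(s["clock"],"q",s["q"],"tcp",s["tool_pos"],"cab",cab(s["tool_pos"]),"F",s["contact_force"],"op",s["opening"])
B=np.c_[X,Y,[0,0,1]]; print("z in cab",B.T@M[:,2],"y in cab",B.T@M[:,1])
E
python3 st.py
```

```text
0.9 q [-1.482  0.681  0.157  1.708  0.276  0.995 -0.747] tcp [0.238 0.483 0.237] cab [-0.365 -0.021  0.237] F [-0.919 -0.122 -0.258] op 0.29898802916269296
z in cab [ 0.384  0.    -0.923] y in cab [-0.004  1.    -0.001]
```

{"method": "step_arm", "body": {"series": [[12,-18,-5,-0.093,-0.092,0,1],[12,-18,-5,-0.093,-0.092,0,1],[12,-18,-5,-0.093,-0.092,0,1],[12,-18,-5,-0.093,-0.092,0,1],[11,-17,-5,-0.093,-0.092,0,1],[11,-17,-5,-0.093,-0.092,0,1],[11,-17,-5,-0.093,-0.092,0,1],[0,0,0,0,0,0,1],[0,0,0,0,0,0,1]]}}

```text
clock: 1.8
tool_pos: [0.322, 0.3601, 0.2031]
eef_rot: [0.308, 0.732, -0.233, 0.561]
contact_force: [-0.1, 0.6, -0.0]
opening: 0.008
finger_force: 0.0
```

```bash
python3 st.py; python3 - <<'E'
from h import *
p,d,c=snap("top"); cv2.imwrite("pics/top1.png",cv2.resize(p,(800,600)))
E
```

```text
1.8 q [-1.728  1.136  0.457  1.803  0.621  1.214 -1.083] tcp [0.322 0.36  0.203] cab [-0.218 -0.048  0.203] F [-0.068  0.605 -0.048] op 0.008431274193304195
z in cab [ 0.965  0.002 -0.263] y in cab [-0.001  1.     0.004]
```

View pics/top1.png

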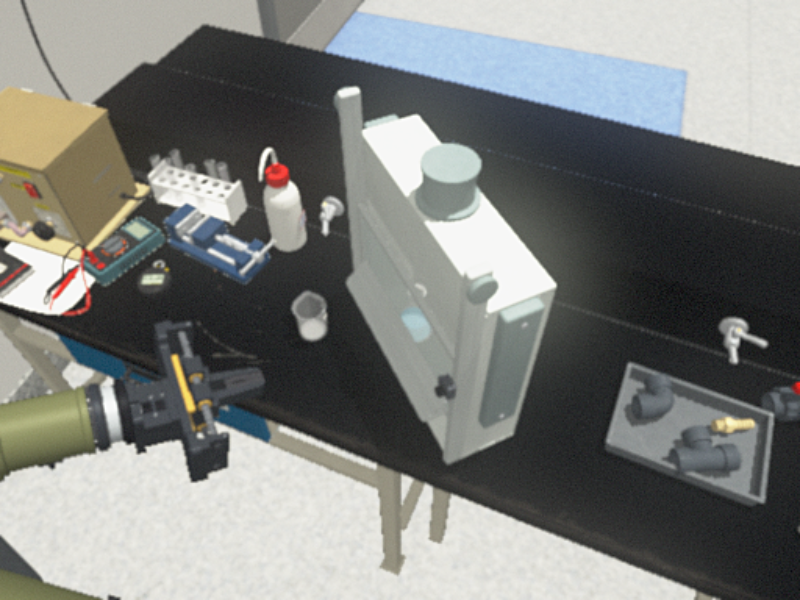

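The fingers point into the cabinet, tips at about (262,378), well right of the beaker (312,315). Next I lower while moving ahead, staying in front of the lip.

{"method": "step_arm", "body": {"series": [[7,-7,-15,0,0,0,1],[7,-7,-15,0,0,0,1],[7,-7,-15,0,0,0,1],[7,-7,-15,0,0,0,1],[7,-7,-15,0,0,0,1],[7,-7,-15,0,0,0,1],[7,-7,-15,0,0,0,1],[7,-7,-15,0,0,0,1],[7,-7,-15,0,0,0,1],[0,0,0,0,0,0,1],[0,0,0,0,0,0,1]]}}

```text
clock: 2.95
tool_pos: [0.3849, 0.297, 0.0688]
eef_rot: [0.307, 0.731, -0.233, 0.562]
contact_force: [0.3, -0.0, 0.3]
opening: 0.007
finger_force: 0.0
```

```bash
python3 st.py; python3 - <<'E'
from h import *
p,d,c=snap("top"); cv2.imwrite("pics/top2.png",cv2.resize(p[130:330,80:340],None,fx=3,fy=3))
E
```

```text
2.95 q [-1.625  1.387  0.464  1.854  0.699  0.937 -1.269] tcp [0.385 0.297 0.069] cab [-0.129 -0.047  0.069] F [ 0.342 -0.04   0.329] op 0.006729956896241708
z in cab [ 0.966  0.003 -0.259] y in cab [-0.002  1.     0.005]
```

View pics/top2.png

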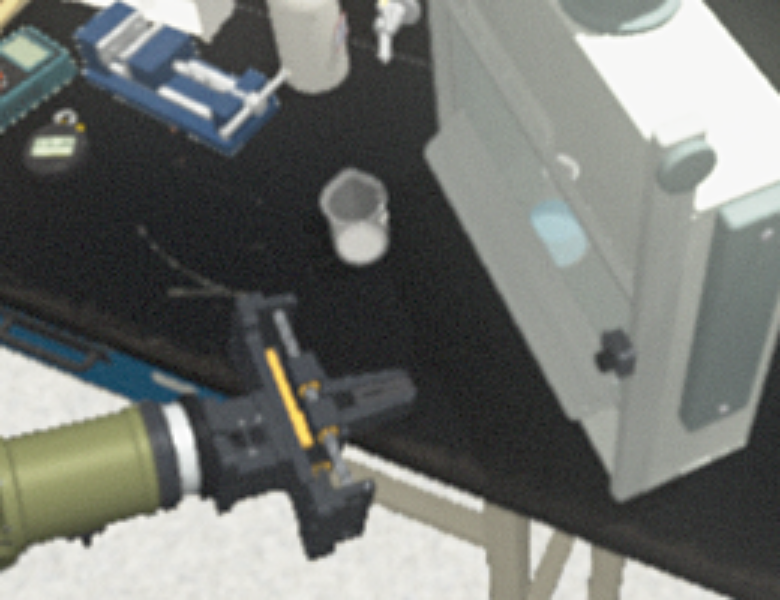

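The tips at (412,388) are clear of the beaker (355,225), and the free path leads straight under the lip. I'll insert about 113 mm.

{"method": "step_arm", "body": {"series": [[8,-8,0,0,0,0,1],[8,-8,0,0,0,0,1],[8,-8,0,0,0,0,1],[8,-8,0,0,0,0,1],[8,-8,0,0,0,0,1],[8,-8,0,0,0,0,1],[8,-8,0,0,0,0,1],[8,-8,0,0,0,0,1],[8,-8,0,0,0,0,1],[7,-7,0,0,0,0,1],[0,0,0,0,0,0,1],[0,0,0,0,0,0,1]]}}

```text
clock: 4.2
tool_pos: [0.4638, 0.2181, 0.0686]
eef_rot: [0.308, 0.732, -0.233, 0.562]
contact_force: [-0.3, -0.7, -0.0]
opening: 0.003
finger_force: 0.0
```

```bash
python3 st.py
```

```text
4.2 q [-1.516  1.447  0.59   1.977  0.887  0.694 -1.384] tcp [0.464 0.218 0.069] cab [-0.018 -0.046  0.069] F [-0.348 -0.749 -0.031] op 0.002630801020288234
z in cab [ 0.966  0.003 -0.26 ] y in cab [-0.002  1.     0.005]
```

{"method": "step_arm", "body": {"series": [[0,0,2,0,0,0,1],[0,0,2,0,0,0,1],[0,0,2,0,0,0,1],[0,0,2,0,0,0,1],[0,0,2,0,0,0,1],[0,0,2,0,0,0,1],[0,0,2,0,0,0,1],[0,0,2,0,0,0,1],[0,0,2,0,0,0,1],[0,0,2,0,0,0,1],[0,0,2,0,0,0,1],[0,0,2,0,0,0,1],[0,0,2,0,0,0,1],[0,0,2,0,0,0,1],[0,0,2,0,0,0,1]]}}

```text
clock: 5.7
tool_pos: [0.4636, 0.2184, 0.0987]
eef_rot: [0.307, 0.732, -0.233, 0.562]
contact_force: [-2.5, 2.1, -3.5]
opening: 0.008
finger_force: 2.4
```

```bash
python3 st.py; cat > lip.py <<'E'
from h import *
p,d,c=snap("top")
v,u=np.mgrid[0:384,0:512]
C=cab(pts(np.c_[u.ravel(),v.ravel()],d.ravel(),c)).reshape(384,512,3)
# top of frame at pane plane: rest reference 0.2415 <-> lip .101 ; fit sloping rail z-x
m=(abs(C[...,1])<.10)&(C[...,0]>-.030)&(C[...,0]<-.010)&(C[...,2]>.1)&(C[...,2]<.32)
Q=C[m];print("slope z-x median",np.median(Q[:,2]-Q[:,0]),len(Q))
C0=cab(np.load("W.npy"));m=(abs(C0[...,1])<.10)&(C0[...,0]>-.030)&(C0[...,0]<-.010)&(C0[...,2]>.1)&(C0[...,2]<.32)
Q0=C0[m];print("start",np.median(Q0[:,2]-Q0[:,0]),"rise",np.median(Q[:,2]-Q[:,0])-np.median(Q0[:,2]-Q0[:,0]))
p0=np.load("top0.npz")["p"];import sys
if len(sys.argv)>1: cv2.imwrite(sys.argv[1],cv2.resize(p[130:330,140:400],None,fx=3,fy=3))
E
python3 lip.py pics/top3.png
```

```text
5.7 q [-1.52   1.393  0.608  2.008  0.9    0.701 -1.36 ] tcp [0.464 0.218 0.099] cab [-0.018 -0.046  0.099] F [-2.531  2.122 -3.517] op 0.007908534500105686
z in cab [ 0.966  0.004 -0.26 ] y in cab [-0.002  1.     0.005]
slope z-x median 0.15825573129081483 812
start 0.1387436650940878 rise 0.019512066196727018
```

View pics/top3.png

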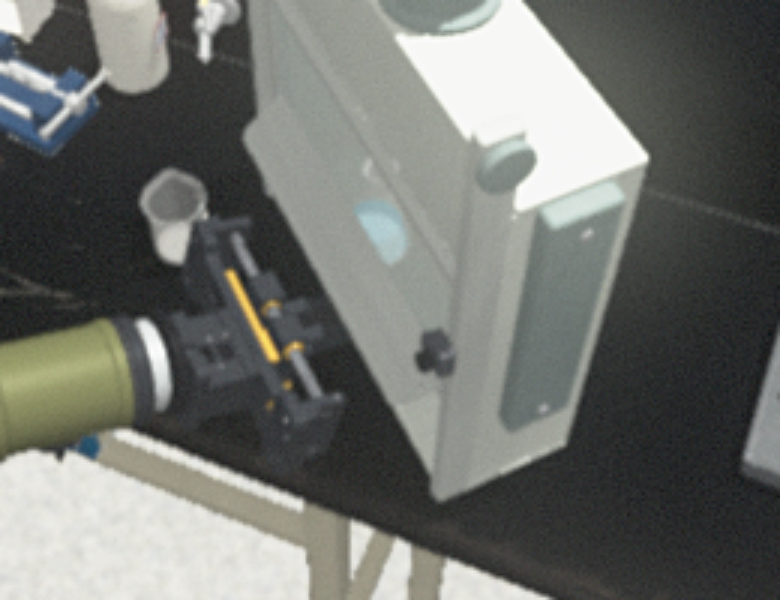

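The sash is up 19.5 mm with a steady ~4 N, so the hand is pushing under the lip. The clamp is at (435,353) and the lip is still far below it. Continuing at 40 mm/s.

{"method": "step_arm", "body": {"series": [[0,0,2,0,0,0,1],[0,0,3,0,0,0,1],[0,0,4,0,0,0,1],[0,0,4,0,0,0,1],[0,0,4,0,0,0,1],[0,0,4,0,0,0,1],[0,0,4,0,0,0,1],[0,0,4,0,0,0,1],[0,0,4,0,0,0,1],[0,0,4,0,0,0,1],[0,0,4,0,0,0,1],[0,0,4,0,0,0,1],[0,0,4,0,0,0,1],[0,0,4,0,0,0,1],[0,0,4,0,0,0,1],[0,0,4,0,0,0,1],[0,0,4,0,0,0,1],[0,0,4,0,0,0,1],[0,0,3,0,0,0,1],[0,0,2,0,0,0,1]]}}

```text
clock: 7.75
tool_pos: [0.4638, 0.2182, 0.1732]
eef_rot: [0.308, 0.732, -0.233, 0.562]
contact_force: [-3.1, 3.6, -4.0]
opening: 0.009
finger_force: 2.6
```

```bash
python3 st.py; python3 lip.py pics/top4.png
```

```text
7.75 q [-1.53   1.252  0.649  2.063  0.925  0.74  -1.281] tcp [0.464 0.218 0.173] cab [-0.018 -0.046  0.173] F [-3.13   3.608 -4.001] op 0.009111513607686184
z in cab [ 0.966  0.004 -0.26 ] y in cab [-0.002  1.     0.005]
slope z-x median 0.23296571922720344 919
start 0.1387436650940878 rise 0.09422205413311563
```

View pics/top4.png

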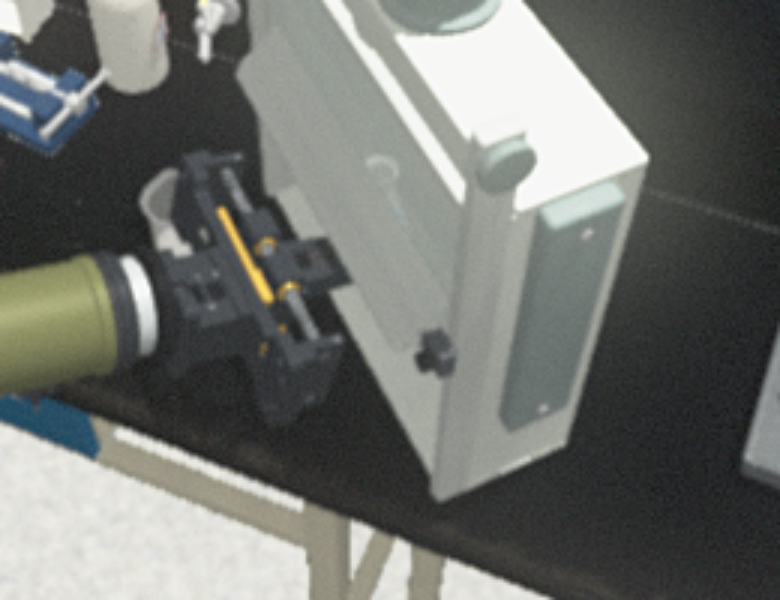

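The lip's right end (410,345) is now just below the pointer, about 20 mm short. I'll push slowly the rest of the way.

{"method": "step_arm", "body": {"series": [[0,0,2,0,0,0,1],[0,0,2,0,0,0,1],[0,0,2,0,0,0,1],[0,0,2,0,0,0,1],[0,0,2,0,0,0,1],[0,0,2,0,0,0,1],[0,0,2,0,0,0,1],[0,0,2,0,0,0,1],[0,0,2,0,0,0,1],[0,0,1,0,0,0,1],[0,0,1,0,0,0,1],[0,0,0,0,0,0,1],[0,0,0,0,0,0,1]]}}

```text
clock: 9.1
tool_pos: [0.4638, 0.218, 0.193]
eef_rot: [0.308, 0.731, -0.233, 0.562]
contact_force: [-1.7, 3.4, -2.1]
opening: 0.002
finger_force: 2.0
```

```bash
python3 st.py; cat >> lip.py <<'E'
for CC in(C0,C):
    m=(abs(CC[...,1])<.13)&(CC[...,0]<-.036)&(CC[...,0]>-.043)&(CC[...,2]>.09)&(CC[...,2]<.25)&((CC[...,1]>0.02)|(CC[...,1]<-.09))
    print("bar front",m.sum(),np.percentile(CC[m],[10,50,90],axis=0).round(4).tolist())
q=p[225:265,255:305];cv2.imwrite("pics/c5.png",cv2.resize(q,None,fx=14,fy=14,interpolation=cv2.INTER_CUBIC))
E
python3 lip.py
```

```text
9.1 q [-1.533  1.214  0.66   2.072  0.929  0.756 -1.255] tcp [0.464 0.218 0.193] cab [-0.018 -0.046  0.193] F [-1.722  3.377 -2.079] op 0.00227065005502838
z in cab [ 0.966  0.003 -0.259] y in cab [-0.002  1.     0.005]
slope z-x median 0.2528124805020355 945
start 0.1387436650940878 rise 0.11406881540794767
bar front 115 [[-0.0395, -0.1172, 0.1002], [-0.0382, 0.0458, 0.1028], [-0.0365, 0.1111, 0.1057]]
bar front 147 [[-0.0396, -0.118, 0.214], [-0.0384, 0.0469, 0.2171], [-0.0365, 0.1128, 0.2192]]
```

View pics/c5.png

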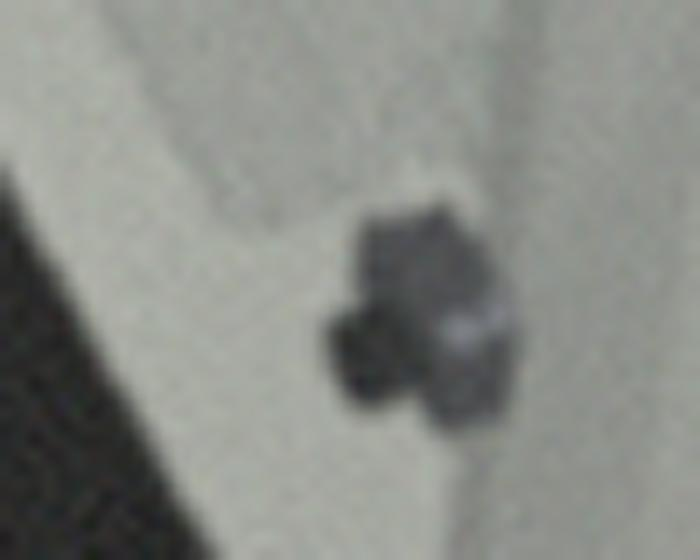

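The lip's right corner (225,225) lies level with the clamp by projection: lip z ≈ 0.215, clamp and cone 0.215. Now I drop the fingers clear and withdraw.

{"method": "step_arm", "body": {"series": [[0,0,-2,0,0,0,1],[0,0,-4,0,0,0,1],[0,0,-6,0,0,0,1],[0,0,-6,0,0,0,1],[-7,7,0,0,0,0,1],[-10,10,0,0,0,0,1],[-12,12,0,0,0,0,1],[-12,12,0,0,0,0,1],[-12,12,0,0,0,0,1],[-12,12,0,0,0,0,1],[-12,12,0,0,0,0,1],[-12,12,0,0,0,0,1],[-12,12,0,0,0,0,1],[0,0,0,0,0,0,1],[0,0,0,0,0,0,1],[0,0,0,0,0,0,1]]}}

```text
clock: 10.75
tool_pos: [0.3631, 0.3181, 0.1753]
eef_rot: [0.308, 0.731, -0.234, 0.562]
contact_force: [0.1, -0.1, -1.0]
opening: 0.007
finger_force: 0.0
```

```bash
python3 st.py; python3 lip.py pics/top6.png
```

```text
10.75 q [-1.687  1.199  0.515  1.892  0.667  1.046 -1.131] tcp [0.363 0.318 0.175] cab [-0.16  -0.048  0.175] F [ 0.091 -0.116 -0.982] op 0.007304301758840566
z in cab [ 0.966  0.002 -0.258] y in cab [-0.001  1.     0.005]
slope z-x median 0.25294469256814184 950
start 0.1387436650940878 rise 0.11420102747405403
bar front 115 [[-0.0395, -0.1172, 0.1002], [-0.0382, 0.0458, 0.1028], [-0.0365, 0.1111, 0.1057]]
bar front 150 [[-0.0398, -0.1183, 0.214], [-0.0384, 0.0444, 0.217], [-0.0366, 0.1142, 0.2192]]
```

View pics/top6.png

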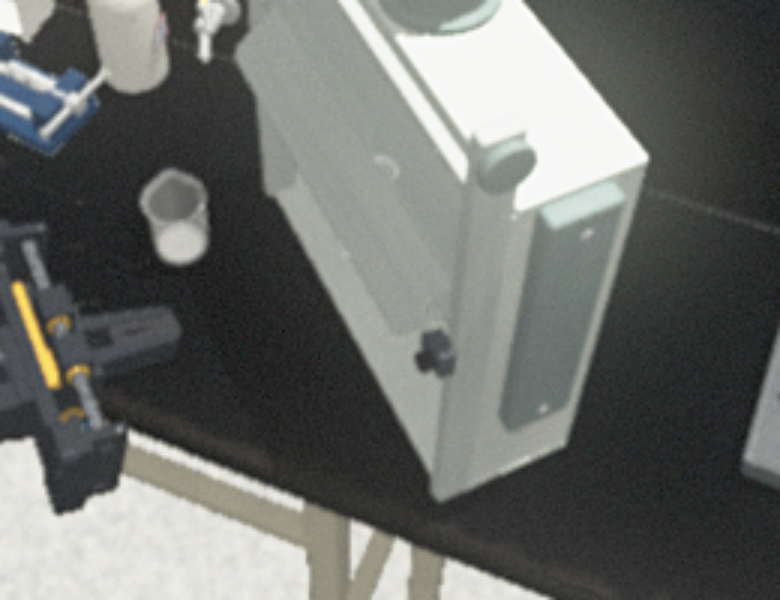

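The sash has stayed up (rise 114 mm), the beaker is still at (175,220), and the hand is clear. Handing in.

```bash
python3 -c "
from plant import r
print(r.finish_job())"
```

```text
the job is handed in; nothing more can be done
None
```

I pushed the sash up about 114 mm from under the lip and handed the job in. The lip now stands at about z = 0.215 m, level with my estimate of the pointer tip (also about 0.215 m), the hand is clear and the beaker is unmoved. The last view did not show the flask and bottles clearly, and no verdict came back.

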